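Make up the mending kit and the marking kit

ROBOT

A 6-joint arm with a two-finger parallel gripper is mounted at the origin on a cart in front of the work surface, level with it; the furniture and walls round the work are solid. World frame = base frame: x ahead of the robot, y to its left, z up, the work surface at z = 0. Lengths are in mm, angles in rad, forces in N, time in s.
With the tool pointing down it reaches from about 350 to 725 mm from the base axis. Payload 6 kg.
Tool frame: the origin (TCP) lies midway between the tips of the shut fingers; the grasp point (between the pads) lies 19 mm behind it; z points along the fingers, y is the line along which they close (so a half turn about z gives the same grasp; the last joint's range is limited). The gripper opens to 85 mm and grips with 20 to 120 N. Pads are 22 mm wide; open, the fingers measure 114 mm over their backs; the gripper's body (76 mm by 85 mm) begins 54 mm behind the grasp point. The pads swing forward as they close: fully open they stand 13 mm farther back than shut.
Start: joints at [1.67, 0.04, 0.085, 0, -1.615, -0.334], TCP at [139.564, 583.52, 231.261] pointing down, gripper open.
Joint ranges: [-2.56, 2.56], [-1.29, 2.01], [-1.08, 1.49], [-3.29, 1.98], [-2.81, -0.18], [-2.99, 2.99]. Speed limits (rad/s): [2.57, 2.57, 3.01, 3.14, 3.14, 3.14].

INTERFACE

Orientations are given as a rotation vector (axis times angle).
In Python, from plant import arm, viewer, ticket gives the robot as it stands.
- The arm moves only by the shell command python3 -m inch 'ROWS'. ROWS is JSON, a list of rows, each an object of numbers: "tx", "ty", "tz": the shift along the tool's x, y, z in m; "spin": the turn about the tool's z in degrees; "fingers": the closure, from 0 (fully open) to 1 (shut). A call has 1 to 10 rows; each row is the pose to reach, as a shift and turn from the pose commanded when the call began, along the tool's axes at that moment; what a row does not reach only later rows make up. A row lasts 1/12 s, in which the tool goes at most 41.7 mm and 7.16 degrees, less where a joint would pass 70% of its speed; a pose out of reach is approached as far as the arm can. A call with a gripper value outside its range is refused whole. The fingers move at their own pace and stop on an object; the grip force is fixed at half the most. Time passes only in rows, so rows that repeat a pose let the fingers close. It gives the time, the measured TCP pose, the force, the opening and the grip force at its end, in the units of the state.
- arm.get_state(): the state, without advancing time (a new reading comes with each control period).
- viewer.capture(name): name is "side" or "top"; returns a dict with "image" (400x640x3 uint8, blue, green, red), "K" (3x3 intrinsics, pixels), "dist" ([k1, k2, p1, p2, k3] as OpenCV has them; the pictures are not rectified), "extrinsics" (4x4, takes a point from world to camera coordinates). Camera axes: x right, y down, z forward; pixel columns grow to the right and rows downward; lengths in mm; the calibration is good to about 2 mm. A picture is of the moment at which its call begins. There is no depth.
- ticket.job_done(): hands the job in; it is judged then, once.
The state is a dict: "time_s": time; "joint_positions": joint angles; "dq": joint speeds; "joint_efforts": joint torques, N m; "ee_pos": TCP position; "eef_rot": TCP orientation; "wrist_force": force on the tool from outside, world axes, zero at the start; "moment": the same for the moment, N m; "finger_gap": opening from 0.0 (shut) to 1.0 (fully open); "gripper_force": force on a finger pad.
Only numpy, scipy, OpenCV 4.12 (cv2) and the standard library are available. Lean on these libraries where they do the work, as an engineer would, in place of code of your own. Each camera call takes 0.05 s, during which the arm holds its last target. There are 200 camera calls.

TASK

Make up the two kit trays from the stock on the grey board. For mending, stand the large blue-label bottle on the white spot of the blue tray and lay the brush along that tray's wood-coloured bar; for marking, stand the small green-label bottle on the green spot of the yellow tray and the black loupe on its black spot, and lay the red-capped marker along its red bar. Centre each thing on its mark, let go of everything, and leave the roll of tape and the white dish where they are.

Things in the scene. Friction and masses are not known exactly. Their poses are not given: they have to be found in the camera images.
- tray_blue: blue shallow tray, 170 mm (its x) by 160 mm (its y), fixed on the grey board, whose top is at z = 0.055; rim 8 mm high, 6 mm wide; floor 5 mm above the board (z = 0.060). Origin: centre of its underside, z up. Flush marks: wood-coloured bar 144 x 26 mm along the tray's y, centred at x = -45, y = 0 mm (for the brush, either way round); white spot, 54 mm across, at x = +45, y = 0 mm (for the blue-label bottle)
- tray_yellow: yellow tray, same build and size as the blue one, fixed on the board; floor at z = 0.060. Origin: centre of its underside, z up. Flush marks: red bar 144 x 26 mm along the tray's y, centred at x = -45, y = 0 mm (for the marker, either way round); green spot, 46 mm across, at x = +45, y = +42 mm (for the green-label bottle); black spot, 46 mm across, at x = +45, y = -42 mm (for the loupe)
- bottle_blue: large white bottle with a blue label and white screw cap (fixed), standing on the board; 42 mm across, 75 mm high, the body solid to 62 mm and narrowing towards the cap (the cap gives no hold: grasp the body in its lower half). About 70 g. Origin: centre of its underside, z up
- bottle_green: small white bottle with a green label and cream-white screw cap (fixed), standing on the board; 34 mm across, 48 mm high, the body solid to 39 mm and narrowing towards the cap (the cap gives no hold: grasp the body in its lower half). About 45 g. Origin: centre of its underside, z up
- loupe: black eye loupe with a dark lens on top, standing on the board, an upright cylinder 32 mm across, 27 mm high, about 30 g. Origin: centre of its underside, z up
- brush: small flat brush with wooden handle, lying on the board: 136 mm long along its y, 21 mm wide at the bristles, 11 mm thick, about 25 g. Origin: centre of its length and width on the underside, z up; bristles towards -y, wooden handle 12 mm wide from y = -25 to +68 mm; it can be grasped across x at its origin
- marker: white marker with a red cap, lying on the board: 135 mm long along its y, 17 mm wide, 16 mm high, about 20 g. Origin: centre of its length and width on the underside, z up; grasp it across x at its middle
- tape_roll: bystander: roll of brown tape lying flat on the board, 96 mm across, 25 mm high; stays where it is. Origin: centre of its underside
- dish_white: bystander: small empty white round dish, 68 mm across, 14 mm high; stays where it is. Origin: centre of its underside
There are look-alikes about, which are no part of the job. What is shaped like the bottle_green but orange or purple is not meant.

How it is judged (in metres and radians):
At the end, for the whole second after the job is handed in: Each thing rests on its mark in the right tray: centre within 13 mm of the mark centre in tray x and in tray y (brush, marker: 15 mm along the bar); bottles and loupe upright within 0.15 rad; brush and marker along the bar within 0.2 rad, either way; all at rest (under 20 mm/s) (x of bottle_blue in the frame of tray_blue between 0.032 and 0.058 m and y of bottle_blue in the frame of tray_blue between -0.013 and 0.013 m and z of bottle_blue in the frame of tray_blue between 0.002 and 0.008 m and angle between each of bottle_blue, bottle_green, loupe's own z axis and vertical below 0.15 rad and linear speed of each of bottle_blue, brush, bottle_green, loupe, marker below 0.02 m/s and x of brush in the frame of tray_blue between -0.058 and -0.032 m and y of brush in the frame of tray_blue between -0.015 and 0.015 m and z of brush in the frame of tray_blue between 0.002 and 0.008 m and angle between the y axis of brush and the y axis of tray_blue, either way round below 0.2 rad and x of bottle_green in the frame of tray_yellow between 0.032 and 0.058 m and y of bottle_green in the frame of tray_yellow between 0.029 and 0.055 m and z of bottle_green in the frame of tray_yellow between 0.002 and 0.008 m and x of loupe in the frame of tray_yellow between 0.032 and 0.058 m and y of loupe in the frame of tray_yellow between -0.055 and -0.029 m and z of loupe in the frame of tray_yellow between 0.002 and 0.008 m and x of marker in the frame of tray_yellow between -0.058 and -0.032 m and y of marker in the frame of tray_yellow between -0.015 and 0.015 m and z of marker in the frame of tray_yellow between 0.002 and 0.008 m and angle between the y axis of marker and the y axis of tray_yellow, either way round below 0.2 rad); the robot touches nothing.
It fails at once if the roll of tape is moved by more than 25 mm (distance of tape_roll from where it was at the start of the episode above 0.025 m).
It fails at once if the white dish is moved by more than 25 mm (distance of dish_white from where it was at the start of the episode above 0.025 m).
It also fails if it takes over 138 s, if anything falls off the work surface, if the arm or the gripper's body presses on something with over 40 N, if the wrist force passes 120 N, or if a joint passes its speed limit or range.

## Working session

There is one attempt and no reset: what is moved stays moved. The work goes in short steps, Python scripts to look and compute and a shell command to move; the robot and the scene stay as the last step left them, time stands still between calls to the robot, and variables do not carry over. Pictures are saved under pics/ and viewed, at most 14 in all, crops included, and the job is handed in when it is done.

```bash
mkdir -p pics; ls; python3 - <<'E'
from plant import arm, viewer
import cv2
for n in("side","top"):
    c=viewer.capture(n); cv2.imwrite(f"pics/{n}0.png",c["image"]); print(c["K"],c["dist"],c["extrinsics"])
print(arm.get_state())
E
```

```text
pics
[[391.41112981   0.         320.18914436]
 [  0.         391.41112981 196.18416911]
 [  0.           0.           1.        ]] [-0.02911738  0.          0.          0.          0.        ] [[-9.91575104e-01 -1.29028953e-01 -1.14167556e-02  6.06487763e+02]
 [-5.71718449e-02  5.15035367e-01 -8.55260165e-01  6.99383076e+01]
 [ 1.16233357e-01 -8.47401970e-01 -5.18073071e-01  1.03932767e+03]
 [ 0.00000000e+00  0.00000000e+00  0.00000000e+00  1.00000000e+00]]
[[423.3112245    0.         317.24431228]
 [  0.         423.3112245  202.11363799]
 [  0.           0.           1.        ]] [-0.05018179  0.          0.          0.          0.        ] [[-5.17657427e-02 -9.98642680e-01  5.75381000e-03  1.96767874e+01]
 [-9.74670244e-01  4.92661878e-02 -2.18153063e-01  6.10728937e+02]
 [ 2.17573491e-01 -1.69009227e-02 -9.75897605e-01  1.17782016e+03]
 [ 0.00000000e+00  0.00000000e+00  0.00000000e+00  1.00000000e+00]]
{'time_s': 0.1, 'joint_positions': array([ 1.66969288e+00,  4.08057955e-02,  8.38909775e-02, -4.29854823e-04,
       -1.61546805e+00, -3.33699379e-01]), 'dq': array([ 0.00056537, -0.0004781 ,  0.00163515,  0.00311346, -0.00072685,
       -0.0003086 ]), 'joint_efforts': array([-4.96858833e-03, -3.69347441e+01,  3.48282051e+01,  6.95171714e+00,
       -4.63896562e-03, -1.13793442e-05]), 'ee_pos': array([139.44266882, 583.27338974, 230.33300706]), 'eef_rot': array([ 3.11834011e+00, -3.67759038e-01, -1.23931703e-04]), 'wrist_force': array([0.60713582, 0.01431562, 0.03358627]), 'moment': array([ 0.01475641, -0.06789744, -0.0131624 ]), 'gripper_force': 0.0, 'finger_gap': 1.0032958640113152}
```

View pics/top0.png

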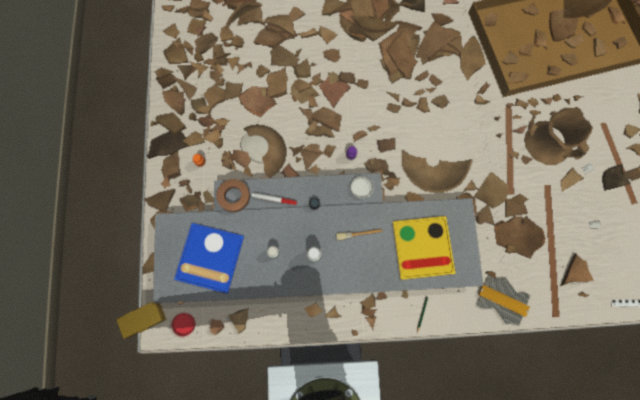

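View pics/side0.png

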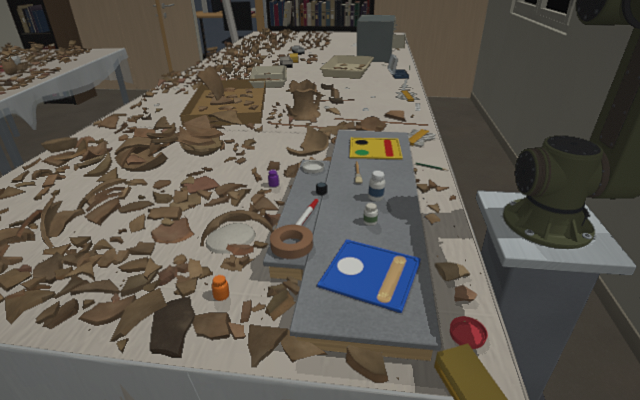

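The top view shows the blue tray at (210,257), the yellow tray at (424,247), bottles at (272,251) and (314,254), the loupe at (314,203), the marker at (272,199), the brush at (360,234), the tape at (233,194) and the dish at (361,187). The orange (198,159) and purple (351,152) look-alikes are off the board. Next I'll make one enlarged crop per view.

```bash
python3 - <<'E'
import cv2
a=cv2.imread("pics/top0.png")[165:305,145:490]; b=cv2.imread("pics/side0.png")[125:315,255:445]
cv2.imwrite("pics/topc.png",cv2.resize(a,None,fx=2.3,fy=2.3,interpolation=2)); cv2.imwrite("pics/sidec.png",cv2.resize(b,None,fx=3,fy=3,interpolation=2))
E
```

```text
(no output)
```

View pics/topc.png

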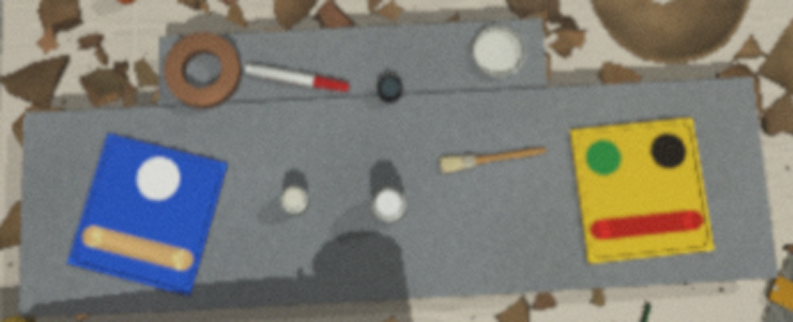

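View pics/sidec.png

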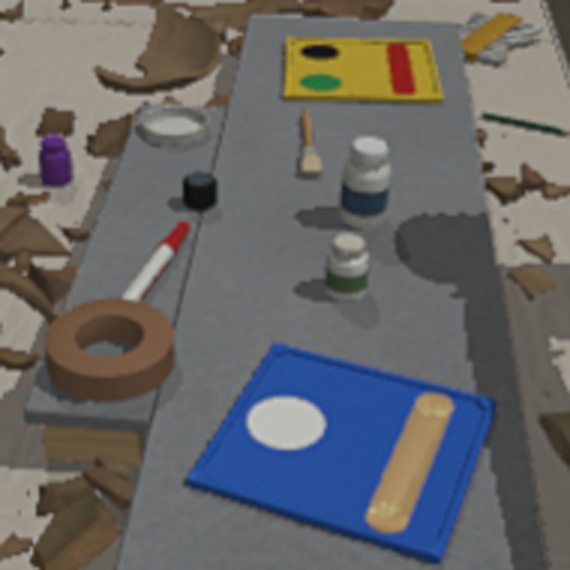

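The top crop agrees with the side crop. The blue-label bottle is the large one at top (314,254), side (376,184). The green-label one is at top (272,251), side (371,213), and its green label is visible. Orange and purple bottles lie off the board, so the green-label one is not in doubt. The yellow tray has green and black spots on its far side, the bars are on the near side.

```bash
cat >vis.py <<'E'
import numpy as np, cv2
from plant import arm, viewer
def toworld(c,uv,z):
    uv=np.asarray(uv,float).reshape(-1,1,2)
    n=cv2.undistortPoints(uv,c["K"],np.array(c["dist"]))[:,0]
    E=c["extrinsics"];R,t=E[:3,:3],E[:3,3]; o=-R.T@t
    d=np.c_[n,np.ones(len(n))]@R
    return (o+d*((z-o[2])/d[:,2])[:,None])[:,:2]
def blob(c,box,lo,hi):
    """largest HSV blob in box (u0,v0,u1,v1) -> contour points, area, full image coords"""
    u0,v0,u1,v1=box
    h=cv2.cvtColor(cv2.resize(c["image"][v0:v1,u0:u1],None,fx=4,fy=4,interpolation=cv2.INTER_CUBIC),cv2.COLOR_BGR2HSV)
    m=cv2.inRange(h,np.array(lo),np.array(hi))
    cs,_=cv2.findContours(m,cv2.RETR_EXTERNAL,cv2.CHAIN_APPROX_NONE)
    k=max(cs,key=cv2.contourArea); return (k[:,0]+.5)/4-.5+[u0,v0]
def cen(c,k,z):
    w=toworld(c,k,z).astype(np.float32); m=cv2.moments(w.reshape(-1,1,2))
    (x,y),s,a=cv2.minAreaRect(w); b=cv2.boxPoints(((x,y),s,a)); e=max([b[1]-b[0],b[2]-b[1]],key=np.linalg.norm)
    return np.round([m["m10"]/m["m00"],m["m01"]/m["m00"],x,y,max(s),min(s),np.degrees(np.arctan2(e[1],e[0]))%180],1)
E
python3 - <<'E'
from vis import *
t=viewer.capture("top")
for u,v in[(213,242),(205,272),(407,233),(435,231),(425,264),(272,252),(314,254),(314,203),(265,197),(292,202),(342,236),(365,233),(424,250),(210,257),(330,230),(310,240),(361,187),(233,182)]:
    print((u,v),cv2.cvtColor(t["image"][v:v+1,u:u+1],cv2.COLOR_BGR2HSV)[0,0])
B=dict(white=((195,225,232,257),(0,0,140),(179,90,255),60),wood=((178,258,232,286),(5,40,120),(25,200,255),60),
green=((395,222,420,245),(45,100,60),(85,255,255),60),black=((426,220,446,241),(0,0,0),(179,255,85),60),red=((396,253,455,275),(0,150,80),(8,255,255),60),
blue=((165,215,250,300),(105,150,70),(125,255,255),62),yellow=((385,210,462,285),(20,120,100),(35,255,255),62),
gcap=((262,243,282,262),(0,0,140),(179,90,255),103),bcap=((304,243,324,264),(0,0,150),(179,60,255),130),
loupe=((304,192,324,214),(0,0,0),(179,255,62),75),mcap=((278,194,302,210),(0,120,80),(179,255,255),63),mwhite=((250,188,284,207),(0,0,150),(179,60,255),63),
brush=((330,224,388,245),(5,50,60),(30,255,255),62))
for n,(b,l,h,z) in B.items(): print(n,cen(t,blob(t,b,l,h),z))
E
```

```text
(213, 242) [ 30   5 219]
(205, 272) [ 19 117 202]
(407, 233) [ 65 161 135]
(435, 231) [25 36 42]
(425, 264) [  2 207 171]
(272, 252) [ 28  20 200]
(314, 254) [ 54   6 214]
(314, 203) [101  49  83]
(265, 197) [ 43  12 196]
(292, 202) [  0 187 162]
(342, 236) [ 24  71 191]
(365, 233) [ 17 112 153]
(424, 250) [ 25 199 204]
(210, 257) [111 198 183]
(330, 230) [ 94  14 128]
(310, 240) [90  6 80]
(361, 187) [ 33  15 201]
(233, 182) [ 13 119 126]
white [509.  295.8 509.  295.5  55.4  55.  177.2]
wood [423.1 322.2 423.  322.  141.4  23.8  73. ]
green [ 506.8 -268.6  506.7 -268.6   41.4   41.3   87. ]
black [ 510.9 -352.6  511.  -352.3   40.6   40.2   83.4]
red [ 419.1 -315.2  419.1 -315.6  140.    21.9   92.8]
blue [465.6 308.  465.4 307.9 169.5 158.6 163.1]
yellow [ 464.  -312.2  464.1 -312.1  170.9  161.1    2.8]
gcap [468.1 120.7 468.3 120.8  31.4  30.6  87.1]
bcap [453.5   5.9 453.4   6.   36.   33.6  42. ]
loupe [600.2   1.6 603.8   1.6  31.4  24.2  43.8]
mcap [619.3  73.8 619.3  72.7  44.3  14.2  77.4]
mwhite [634.2 137.4 634.8 139.6  90.3  13.4  76.1]
brush [ 515.5 -148.4  515.5 -149.4   94.    12.1   95.3]
```

Sizes match the known ones (tray 170x160, spots 55/41, bars 141x23, bar-to-spot 90). Next I'll fix the depths of the bottles and loupe from the side view.

```bash
cat >>vis.py <<'E'
def toy(c,uv,y):
    """ray onto plane world y -> x,z"""
    n=cv2.undistortPoints(np.asarray(uv,float).reshape(-1,1,2),c["K"],np.array(c["dist"]))[:,0]
    E=c["extrinsics"];R,t=E[:3,:3],E[:3,3]; o=-R.T@t; d=np.c_[n,np.ones(len(n))]@R
    return (o+d*((y-o[1])/d[:,1])[:,None])[:,[0,2]]
def plan(x,y,z,close=None):
    """target TCP (mm), closing axis angle in world (deg) -> row"""
    from scipy.spatial.transform import Rotation as Ro
    s=arm.get_state(); R=Ro.from_rotvec(s["eef_rot"]).as_matrix()
    d=R.T@(np.array([x,y,z])-s["ee_pos"])/1000
    a=np.degrees(np.arctan2(R[1,1],R[0,1])); sp=0 if close is None else -((close-a+90)%180-90)
    print("tx %.4f ty %.4f tz %.4f spin %.1f"%(*d,sp),"at",s["ee_pos"].round(1),"close",round(a,1),"t",round(s["time_s"],2))
E
python3 - <<'E'
from vis import *
c=viewer.capture("side"); im=c["image"]
for n,b,l,h,y in[("blab",(362,165,392,205),(95,60,20),(125,255,140),6),("glab",(358,198,385,230),(35,50,20),(90,255,160),120.7),("loupe",(312,180,332,197),(0,0,0),(179,255,55),1.6)]:
    k=blob(c,b,l,h); w=toy(c,k,y)
    print(n,"x",w[:,0].min().round(1),w[:,0].max().round(1),"mid",((w[:,0].min()+w[:,0].max())/2).round(1),"z",w[:,1].min().round(1),w[:,1].max().round(1))
t=viewer.capture("top")
for th in(85,100):
    k=blob(t,(304,192,324,214),(0,0,0),(179,255,th)); print("loupe top",cen(t,k,75))
print("bristle",cen(t,blob(t,(330,224,388,245),(5,40,100),(35,255,255)),60),cen(t,blob(t,(330,226,355,245),(18,45,150),(35,120,255)),60))
print("tape",cen(t,blob(t,(210,172,256,218),(5,60,50),(18,200,255)),80))
plan(454,6,200,0)
E
```

```text
blab x 439.1 478.5 mid 458.8 z 54.8 83.4
glab x 456.3 487.5 mid 471.9 z 48.6 67.0
loupe x 593.5 624.2 mid 608.9 z 45.5 80.5
loupe top [607.8  -1.4 608.3  -1.6  40.4  33.6 177. ]
loupe top [608.   -0.8 607.7  -1.7  44.4  39.8 152.6]
bristle [ 513.2 -120.8  513.9 -128.9  137.    21.8   95.2] [508.  -76.6 507.4 -77.6  29.9  18.3  87.1]
tape [643.  234.8 642.7 234.3  99.6  97.2  55.2]
tx 0.4402 ty 0.4884 tz 0.0313 spin 76.5 at [139.5 583.4 230.8] close -103.5 t 0.25
```

```bash
python3 -m inch '[{"tx":0.445,"ty":0.487,"tz":0.031,"spin":76.5},{"tx":0.445,"ty":0.487,"tz":0.031,"spin":76.5},{"tx":0.445,"ty":0.487,"tz":0.031,"spin":76.5},{"tx":0.445,"ty":0.487,"tz":0.031,"spin":76.5},{"tx":0.445,"ty":0.487,"tz":0.031,"spin":76.5},{"tx":0.445,"ty":0.487,"tz":0.031,"spin":76.5},{"tx":0.445,"ty":0.487,"tz":0.031,"spin":76.5},{"tx":0.445,"ty":0.487,"tz":0.031,"spin":76.5},{"tx":0.445,"ty":0.487,"tz":0.031,"spin":76.5},{"tx":0.445,"ty":0.487,"tz":0.031,"spin":76.5}]'; python3 -c "
from vis import *
plan(458.8,6,200,0)"
```

```text
tx 0.4448 ty 0.4873 tz 0.0313 spin 76.5 at [139.5 583.4 230.8] close -103.5 t 0.25schema error: expected keys tx, ty, tz, spin, fingers
```

```bash
python3 -m inch '[{"tx":0.445,"ty":0.487,"tz":0.031,"spin":76.5,"fingers":0},{"tx":0.445,"ty":0.487,"tz":0.031,"spin":76.5,"fingers":0},{"tx":0.445,"ty":0.487,"tz":0.031,"spin":76.5,"fingers":0},{"tx":0.445,"ty":0.487,"tz":0.031,"spin":76.5,"fingers":0},{"tx":0.445,"ty":0.487,"tz":0.031,"spin":76.5,"fingers":0},{"tx":0.445,"ty":0.487,"tz":0.031,"spin":76.5,"fingers":0},{"tx":0.445,"ty":0.487,"tz":0.031,"spin":76.5,"fingers":0},{"tx":0.445,"ty":0.487,"tz":0.031,"spin":76.5,"fingers":0},{"tx":0.445,"ty":0.487,"tz":0.031,"spin":76.5,"fingers":0},{"tx":0.445,"ty":0.487,"tz":0.031,"spin":76.5,"fingers":0}]'; python3 -c "
from vis import *
plan(458.8,6,200,0)"
```

```text
time_s: 1.08
ee_pos: [341.4, 217.6, 212.0]
eef_rot: [-2.308, 2.129, 0.001]
wrist_force: [1.0, 1.1, 1.2]
finger_gap: 1.002
gripper_force: 0.0
tx 0.2204 ty -0.0999 tz 0.0118 spin 4.6 at [341.4 217.6 212. ] close -175.4 t 1.08
```

```bash
python3 -m inch '[{"tx":0.220,"ty":-0.100,"tz":0.012,"spin":4.6,"fingers":0},{"tx":0.220,"ty":-0.100,"tz":0.012,"spin":4.6,"fingers":0},{"tx":0.220,"ty":-0.100,"tz":0.012,"spin":4.6,"fingers":0},{"tx":0.220,"ty":-0.100,"tz":0.012,"spin":4.6,"fingers":0},{"tx":0.220,"ty":-0.100,"tz":0.012,"spin":4.6,"fingers":0},{"tx":0.220,"ty":-0.100,"tz":0.012,"spin":4.6,"fingers":0},{"tx":0.220,"ty":-0.100,"tz":0.012,"spin":4.6,"fingers":0},{"tx":0.220,"ty":-0.100,"tz":0.012,"spin":4.6,"fingers":0}]'; python3 -c "
from vis import *
plan(458.8,6,61,0)
c=viewer.capture('side'); cv2.imwrite('pics/s1.png',cv2.resize(c['image'][80:280,260:460],None,fx=2.5,fy=2.5,interpolation=2))"
```

```text
time_s: 1.75
ee_pos: [459.8, 7.0, 199.2]
eef_rot: [2.222, -2.219, -0.001]
wrist_force: [0.2, 0.2, 0.3]
finger_gap: 0.998
gripper_force: 0.0
tx 0.0009 ty 0.0008 tz 0.1382 spin 0.1 at [459.8   7.  199.2] close -179.9 t 1.75
```

View pics/s1.png

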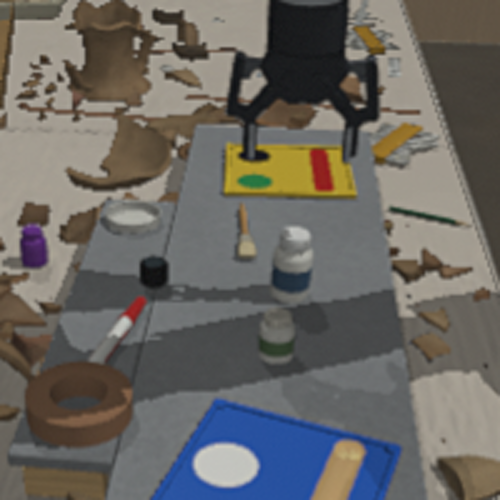

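The open fingers (cols 248 and 350 in the crop) straddle the blue bottle (293), as expected. Descending and gripping.

```bash
python3 -m inch '[{"tx":0.001,"ty":0.001,"tz":0.04,"spin":0,"fingers":0},{"tx":0.001,"ty":0.001,"tz":0.08,"spin":0,"fingers":0},{"tx":0.001,"ty":0.001,"tz":0.115,"spin":0,"fingers":0},{"tx":0.001,"ty":0.001,"tz":0.138,"spin":0,"fingers":0},{"tx":0.001,"ty":0.001,"tz":0.138,"spin":0,"fingers":0}]' && python3 -m inch '[{"tx":0,"ty":0,"tz":0,"spin":0,"fingers":1},{"tx":0,"ty":0,"tz":0,"spin":0,"fingers":1},{"tx":0,"ty":0,"tz":0,"spin":0,"fingers":1},{"tx":0,"ty":0,"tz":0,"spin":0,"fingers":1},{"tx":0,"ty":0,"tz":0,"spin":0,"fingers":1},{"tx":0,"ty":0,"tz":0,"spin":0,"fingers":1},{"tx":0,"ty":0,"tz":0,"spin":0,"fingers":1},{"tx":0,"ty":0,"tz":0,"spin":0,"fingers":1}]'
```

```text
time_s: 2.22
ee_pos: [455.1, 8.4, 56.4]
eef_rot: [2.225, -2.208, -0.008]
wrist_force: [-0.1, 0.3, -0.2]
finger_gap: 1.001
gripper_force: 0.0
time_s: 2.88
ee_pos: [460.0, 8.3, 64.2]
eef_rot: [-2.226, 2.212, -0.003]
wrist_force: [-1.9, 1.5, 6.5]
finger_gap: 0.474
gripper_force: 59.9
```

Gripped: the gap of 0.474 is about 40 mm, near the bottle's 42 mm. Lifting and carrying it to the white spot.

```bash
python3 -m inch '[{"tx":0,"ty":0,"tz":-0.03,"spin":0,"fingers":1},{"tx":0,"ty":0,"tz":-0.07,"spin":0,"fingers":1},{"tx":0,"ty":0,"tz":-0.1,"spin":0,"fingers":1},{"tx":0,"ty":0,"tz":-0.1,"spin":0,"fingers":1}]' && python3 -c "
from vis import *
plan(509,297,162,0)"
```

```text
time_s: 3.22
ee_pos: [461.6, 7.9, 169.8]
eef_rot: [-2.221, 2.209, -0.011]
wrist_force: [0.4, 1.0, -0.1]
finger_gap: 0.472
gripper_force: 60.8
tx -0.2889 ty -0.0489 tz 0.0089 spin 0.3 at [461.6   7.9 169.8] close -179.7 t 3.22
```

```bash
python3 -m inch '[{"tx":-0.04,"ty":-0.007,"tz":0,"spin":0,"fingers":1},{"tx":-0.08,"ty":-0.014,"tz":0,"spin":0,"fingers":1},{"tx":-0.12,"ty":-0.021,"tz":0,"spin":0,"fingers":1},{"tx":-0.16,"ty":-0.028,"tz":0,"spin":0,"fingers":1},{"tx":-0.2,"ty":-0.035,"tz":0,"spin":0,"fingers":1},{"tx":-0.235,"ty":-0.042,"tz":0,"spin":0,"fingers":1},{"tx":-0.265,"ty":-0.046,"tz":0,"spin":0,"fingers":1},{"tx":-0.285,"ty":-0.049,"tz":0,"spin":0,"fingers":1},{"tx":-0.29,"ty":-0.049,"tz":0,"spin":0,"fingers":1},{"tx":-0.29,"ty":-0.049,"tz":0,"spin":0,"fingers":1}]' && python3 -m inch '[{"tx":0,"ty":0,"tz":0,"spin":0,"fingers":1},{"tx":0,"ty":0,"tz":0,"spin":0,"fingers":1},{"tx":0,"ty":0,"tz":0,"spin":0,"fingers":1},{"tx":0,"ty":0,"tz":0,"spin":0,"fingers":1},{"tx":0,"ty":0,"tz":0,"spin":0,"fingers":1},{"tx":0,"ty":0,"tz":0,"spin":0,"fingers":1}]' && python3 -c "
from vis import *
plan(509,297,67,0)"
```

```text
time_s: 4.05
ee_pos: [505.7, 299.1, 161.0]
eef_rot: [2.228, -2.213, -0.0]
wrist_force: [-0.1, -0.4, -1.0]
finger_gap: 0.472
gripper_force: 60.7
time_s: 4.55
ee_pos: [506.1, 297.6, 162.0]
eef_rot: [-2.227, 2.215, -0.0]
wrist_force: [-0.3, -0.3, -0.8]
finger_gap: 0.469
gripper_force: 60.7
tx 0.0007 ty -0.0029 tz 0.0950 spin 0.3 at [506.1 297.6 162. ] close -179.7 t 4.55
```

```bash
python3 -m inch '[{"tx":0,"ty":-0.003,"tz":0.03,"spin":0,"fingers":1},{"tx":0,"ty":-0.003,"tz":0.06,"spin":0,"fingers":1},{"tx":0,"ty":-0.003,"tz":0.08,"spin":0,"fingers":1},{"tx":0,"ty":-0.003,"tz":0.09,"spin":0,"fingers":1},{"tx":0,"ty":-0.003,"tz":0.093,"spin":0,"fingers":1},{"tx":0,"ty":-0.003,"tz":0.093,"spin":0,"fingers":1},{"tx":0,"ty":-0.003,"tz":0.093,"spin":0,"fingers":1},{"tx":0,"ty":-0.003,"tz":0.093,"spin":0,"fingers":1}]' && python3 -m inch '[{"tx":0,"ty":0,"tz":0,"spin":0,"fingers":0.4},{"tx":0,"ty":0,"tz":0,"spin":0,"fingers":0.3},{"tx":0,"ty":0,"tz":0,"spin":0,"fingers":0},{"tx":0,"ty":0,"tz":0,"spin":0,"fingers":0},{"tx":0,"ty":0,"tz":0,"spin":0,"fingers":0},{"tx":0,"ty":0,"tz":0,"spin":0,"fingers":0},{"tx":0,"ty":0,"tz":0,"spin":0,"fingers":0}]'
```

```text
time_s: 5.22
ee_pos: [509.4, 298.3, 69.4]
eef_rot: [-2.227, 2.214, -0.0]
wrist_force: [0.5, -0.6, 0.6]
finger_gap: 0.471
gripper_force: 60.8
time_s: 5.8
ee_pos: [509.0, 298.1, 68.7]
eef_rot: [2.228, -2.215, 0.0]
wrist_force: [0.1, 0.4, -0.6]
finger_gap: 1.001
gripper_force: 0.0
```

```bash
python3 -m inch '[{"tx":0,"ty":0,"tz":-0.03,"spin":0,"fingers":0},{"tx":0,"ty":0,"tz":-0.07,"spin":0,"fingers":0},{"tx":0,"ty":0,"tz":-0.11,"spin":0,"fingers":0},{"tx":0.04,"ty":0.008,"tz":-0.11,"spin":0,"fingers":0},{"tx":0.08,"ty":0.017,"tz":-0.11,"spin":0,"fingers":0},{"tx":0.12,"ty":0.025,"tz":-0.11,"spin":0,"fingers":0},{"tx":0.155,"ty":0.033,"tz":-0.11,"spin":0,"fingers":0},{"tx":0.177,"ty":0.037,"tz":-0.11,"spin":0,"fingers":0},{"tx":0.177,"ty":0.037,"tz":-0.11,"spin":0,"fingers":0}]' && python3 -m inch '[{"tx":0,"ty":0,"tz":0,"spin":0,"fingers":0},{"tx":0,"ty":0,"tz":0,"spin":0,"fingers":0},{"tx":0,"ty":0,"tz":0,"spin":0,"fingers":0},{"tx":0,"ty":0,"tz":0,"spin":0,"fingers":0}]' && python3 -c "
from vis import *
plan(472,120.7,58,0)
for n in('top','side'):
  c=viewer.capture(n); cv2.imwrite('pics/%s2.png'%n,c['image'])
  if n=='side':
    k=blob(c,(335,215,375,275),(95,60,20),(125,255,140)); 
  else:
    k=blob(c,(195,215,232,257),(0,0,140),(179,90,255)); print(cen(c,k,60),cen(c,k,130))
a=cv2.imread('pics/top2.png')[205:305,160:330];b=cv2.imread('pics/side2.png')[165:315,300:430]
cv2.imwrite('pics/v2.png',np.hstack([cv2.resize(a,(425,250)),cv2.resize(b,(325,375))[:250]])) if 0 else cv2.imwrite('pics/v2.png',np.vstack([cv2.resize(a,(510,300)),np.pad(cv2.resize(b,(260,300)),((0,0),(0,250),(0,0)))]))
"
```

```text
time_s: 6.55
ee_pos: [472.6, 117.7, 179.9]
eef_rot: [-2.223, 2.217, -0.001]
wrist_force: [-0.2, 0.8, 0.5]
finger_gap: 1.002
gripper_force: 0.0
time_s: 6.88
ee_pos: [473.1, 121.6, 178.4]
eef_rot: [2.228, -2.213, -0.0]
wrist_force: [-0.0, 0.1, 0.0]
finger_gap: 0.999
gripper_force: 0.0
tx 0.0008 ty 0.0010 tz 0.1204 spin 0.4 at [473.1 121.6 178.4] close -179.6 t 6.88Traceback (most recent call last):
  File "<string>", line 9, in <module>
    k=blob(c,(195,215,232,257),(0,0,140),(179,90,255)); print(cen(c,k,60),cen(c,k,130))
  File "vis.py", line 15, in blob
    k=max(cs,key=cv2.contourArea); return (k[:,0]+.5)/4-.5+[u0,v0]
ValueError: max() iterable argument is empty
```

```bash
python3 -m inch '[{"tx":0.001,"ty":0.001,"tz":0.04,"spin":0,"fingers":0},{"tx":0.001,"ty":0.001,"tz":0.08,"spin":0,"fingers":0},{"tx":0.001,"ty":0.001,"tz":0.11,"spin":0,"fingers":0},{"tx":0.001,"ty":0.001,"tz":0.119,"spin":0,"fingers":0},{"tx":0.001,"ty":0.001,"tz":0.119,"spin":0,"fingers":0},{"tx":0.001,"ty":0.001,"tz":0.119,"spin":0,"fingers":0}]' && python3 -m inch '[{"tx":0,"ty":0,"tz":0,"spin":0,"fingers":1},{"tx":0,"ty":0,"tz":0,"spin":0,"fingers":1},{"tx":0,"ty":0,"tz":0,"spin":0,"fingers":1},{"tx":0,"ty":0,"tz":0,"spin":0,"fingers":1},{"tx":0,"ty":0,"tz":0,"spin":0,"fingers":1},{"tx":0,"ty":0,"tz":0,"spin":0,"fingers":1},{"tx":0,"ty":0,"tz":0,"spin":0,"fingers":1},{"tx":0,"ty":0,"tz":0,"spin":0,"fingers":1},{"tx":0,"ty":0,"tz":0,"spin":0,"fingers":1}]' && python3 -c "
from vis import *
plan(506.8,-268.6,158,2.8)"
```

```text
time_s: 7.43
ee_pos: [472.8, 120.2, 61.2]
eef_rot: [-2.228, 2.214, -0.002]
wrist_force: [0.8, 0.7, 0.7]
finger_gap: 0.998
gripper_force: 0.0
time_s: 8.18
ee_pos: [472.6, 120.1, 60.9]
eef_rot: [-2.227, 2.214, -0.001]
wrist_force: [-1.8, -0.0, 5.4]
finger_gap: 0.372
gripper_force: 59.6
tx 0.3888 ty -0.0321 tz -0.0972 spin -2.5 at [472.6 120.1  60.9] close -179.7 t 8.18
```

```bash
python3 -m inch '[{"tx":0,"ty":0,"tz":-0.03,"spin":0,"fingers":1},{"tx":0,"ty":0,"tz":-0.07,"spin":0,"fingers":1},{"tx":0,"ty":0,"tz":-0.1,"spin":0,"fingers":1},{"tx":0.03,"ty":-0.002,"tz":-0.1,"spin":0,"fingers":1},{"tx":0.07,"ty":-0.006,"tz":-0.1,"spin":0,"fingers":1},{"tx":0.11,"ty":-0.009,"tz":-0.1,"spin":0,"fingers":1},{"tx":0.15,"ty":-0.012,"tz":-0.1,"spin":0,"fingers":1},{"tx":0.19,"ty":-0.016,"tz":-0.1,"spin":0,"fingers":1}]' && python3 -m inch '[{"tx":0.04,"ty":-0.003,"tz":0,"spin":0,"fingers":1},{"tx":0.08,"ty":-0.006,"tz":0,"spin":0,"fingers":1},{"tx":0.12,"ty":-0.01,"tz":0,"spin":0,"fingers":1},{"tx":0.155,"ty":-0.013,"tz":0,"spin":0,"fingers":1},{"tx":0.185,"ty":-0.015,"tz":0,"spin":0,"fingers":1},{"tx":0.199,"ty":-0.016,"tz":0,"spin":-2.5,"fingers":1},{"tx":0.199,"ty":-0.016,"tz":0,"spin":-2.5,"fingers":1},{"tx":0.199,"ty":-0.016,"tz":0,"spin":-2.5,"fingers":1},{"tx":0.199,"ty":-0.016,"tz":0,"spin":-2.5,"fingers":1},{"tx":0.199,"ty":-0.016,"tz":0,"spin":-2.5,"fingers":1}]' && python3 -m inch '[{"tx":0,"ty":0,"tz":0,"spin":0,"fingers":1},{"tx":0,"ty":0,"tz":0,"spin":0,"fingers":1},{"tx":0,"ty":0,"tz":0,"spin":0,"fingers":1}]' && python3 -c "
from vis import *
plan(506.8,-268.6,66.5,2.8)
for n in('top','side'):
  c=viewer.capture(n); cv2.imwrite('pics/%s2.png'%n,c['image'])
a=cv2.imread('pics/top2.png')[205:305,160:330];b=cv2.imread('pics/side2.png')[125:315,300:430]
cv2.imwrite('pics/v2.png',np.hstack([np.pad(cv2.resize(a,(425,250)),((0,225),(0,0),(0,0))),cv2.resize(b,(325,475))]))
"
```

```text
time_s: 8.85
ee_pos: [488.7, -71.7, 159.7]
eef_rot: [-2.228, 2.214, 0.0]
wrist_force: [1.6, 0.5, -0.3]
finger_gap: 0.371
gripper_force: 59.6
time_s: 9.68
ee_pos: [506.4, -268.1, 159.8]
eef_rot: [-2.276, 2.165, -0.0]
wrist_force: [-1.2, 0.0, -0.3]
finger_gap: 0.374
gripper_force: 59.6
time_s: 9.93
ee_pos: [506.4, -268.4, 160.0]
eef_rot: [-2.276, 2.165, -0.001]
wrist_force: [0.4, -0.6, -0.9]
finger_gap: 0.369
gripper_force: 59.6
tx 0.0002 ty -0.0003 tz 0.0935 spin 0.1 at [ 506.4 -268.4  160. ] close -177.1 t 9.93
```

View pics/v2.png

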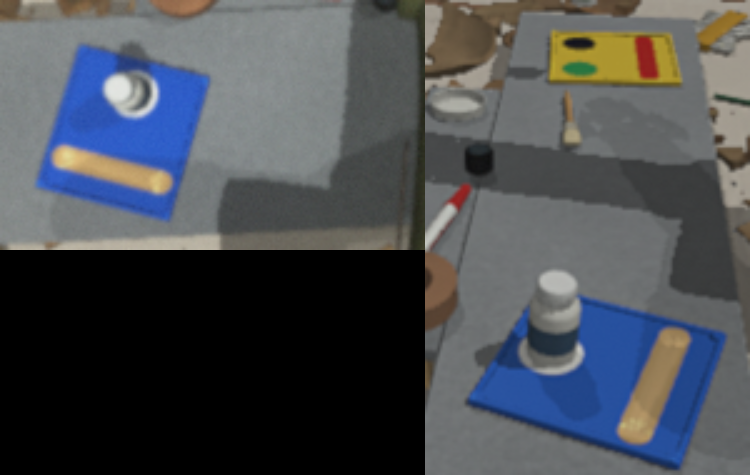

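The blue bottle stands upright and centred on the white spot (top crop about 128,93; side crop about 555,345). Lowering the green one.

```bash
python3 -m inch '[{"tx":0,"ty":0,"tz":0.03,"spin":0,"fingers":1},{"tx":0,"ty":0,"tz":0.06,"spin":0,"fingers":1},{"tx":0,"ty":0,"tz":0.08,"spin":0,"fingers":1},{"tx":0,"ty":0,"tz":0.09,"spin":0,"fingers":1},{"tx":0,"ty":0,"tz":0.093,"spin":0,"fingers":1},{"tx":0,"ty":0,"tz":0.093,"spin":0,"fingers":1},{"tx":0,"ty":0,"tz":0.093,"spin":0,"fingers":1},{"tx":0,"ty":0,"tz":0.093,"spin":0,"fingers":1}]' && python3 -m inch '[{"tx":0,"ty":0,"tz":0,"spin":0,"fingers":0.5},{"tx":0,"ty":0,"tz":0,"spin":0,"fingers":0.4},{"tx":0,"ty":0,"tz":0,"spin":0,"fingers":0},{"tx":0,"ty":0,"tz":0,"spin":0,"fingers":0},{"tx":0,"ty":0,"tz":0,"spin":0,"fingers":0},{"tx":0,"ty":0,"tz":0,"spin":0,"fingers":0},{"tx":0,"ty":0,"tz":0,"spin":0,"fingers":0},{"tx":0,"ty":0,"tz":-0.04,"spin":0,"fingers":0},{"tx":0,"ty":0,"tz":-0.08,"spin":0,"fingers":0},{"tx":0,"ty":0,"tz":-0.1,"spin":0,"fingers":0}]' && python3 -c "
from vis import *
plan(513.7,-128.9,160,5.2)"
```

```text
time_s: 10.7
ee_pos: [507.0, -269.1, 68.2]
eef_rot: [-2.275, 2.165, -0.003]
wrist_force: [0.6, 0.5, 0.6]
finger_gap: 0.368
gripper_force: 59.4
time_s: 11.53
ee_pos: [507.2, -269.9, 172.1]
eef_rot: [-2.275, 2.165, -0.009]
wrist_force: [-0.1, -1.7, 0.9]
finger_gap: 1.003
gripper_force: 0.0
tx -0.1406 ty -0.0134 tz 0.0117 spin -2.4 at [ 507.2 -269.9  172.1] close -177.2 t 11.53
```

```bash
python3 -m inch '[{"tx":-0.035,"ty":-0.003,"tz":0,"spin":-2.4,"fingers":0},{"tx":-0.075,"ty":-0.007,"tz":0,"spin":-2.4,"fingers":0},{"tx":-0.11,"ty":-0.01,"tz":0,"spin":-2.4,"fingers":0},{"tx":-0.135,"ty":-0.013,"tz":0,"spin":-2.4,"fingers":0},{"tx":-0.14,"ty":-0.013,"tz":0,"spin":-2.4,"fingers":0},{"tx":-0.14,"ty":-0.013,"tz":0,"spin":-2.4,"fingers":0},{"tx":-0.14,"ty":-0.013,"tz":0,"spin":-2.4,"fingers":0},{"tx":-0.14,"ty":-0.013,"tz":0,"spin":-2.4,"fingers":0},{"tx":-0.14,"ty":-0.013,"tz":0,"spin":-2.4,"fingers":0}]' && python3 -c "
from vis import *
plan(513.7,-128.9,58,5.2)
for n in('top','side'):
  c=viewer.capture(n); cv2.imwrite('pics/%s3.png'%n,c['image'])
b=cv2.imread('pics/side3.png')[80:210,310:440]
cv2.imwrite('pics/v3.png',cv2.resize(b,None,fx=4,fy=4,interpolation=2))
"
```

```text
time_s: 12.28
ee_pos: [512.2, -129.5, 166.7]
eef_rot: [2.319, -2.119, -0.0]
wrist_force: [0.1, 0.4, -1.1]
finger_gap: 0.995
gripper_force: 0.0
tx -0.0005 ty -0.0016 tz 0.1087 spin -0.1 at [ 512.2 -129.5  166.7] close -174.9 t 12.28
```

View pics/v3.png

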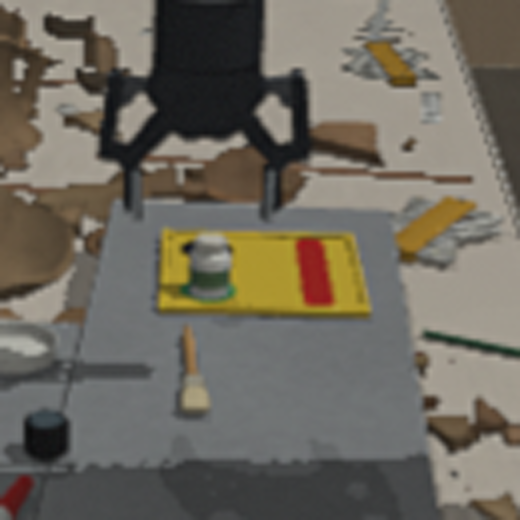

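The green bottle stands on its spot (crop 210,290), and the fingers (135 and 268) straddle the brush (190).

```bash
python3 -m inch '[{"tx":0,"ty":-0.0015,"tz":0.04,"spin":0,"fingers":0.4},{"tx":0,"ty":-0.0015,"tz":0.075,"spin":0,"fingers":0.4},{"tx":0,"ty":-0.0015,"tz":0.095,"spin":0,"fingers":0.4},{"tx":0,"ty":-0.0015,"tz":0.105,"spin":0,"fingers":0.4},{"tx":0,"ty":-0.0015,"tz":0.108,"spin":0,"fingers":0.4},{"tx":0,"ty":-0.0015,"tz":0.108,"spin":0,"fingers":0.4},{"tx":0,"ty":-0.0015,"tz":0.108,"spin":0,"fingers":0.4},{"tx":0,"ty":-0.0015,"tz":0.108,"spin":0,"fingers":0.4}]'
```

```text
time_s: 13.05
ee_pos: [515.0, -128.5, 60.8]
eef_rot: [-2.319, 2.117, -0.004]
wrist_force: [-0.2, 0.2, -0.8]
finger_gap: 0.598
gripper_force: 0.0
```

```bash
python3 -m inch '[{"tx":0,"ty":0.001,"tz":0.0025,"spin":0,"fingers":0.4},{"tx":0,"ty":0.001,"tz":0.0025,"spin":0,"fingers":1},{"tx":0,"ty":0.001,"tz":0.0025,"spin":0,"fingers":1},{"tx":0,"ty":0.001,"tz":0.0025,"spin":0,"fingers":1},{"tx":0,"ty":0.001,"tz":0.0025,"spin":0,"fingers":1},{"tx":0,"ty":0.001,"tz":0.0025,"spin":0,"fingers":1},{"tx":0,"ty":0.001,"tz":0.0025,"spin":0,"fingers":1},{"tx":0,"ty":0.001,"tz":0.0025,"spin":0,"fingers":1},{"tx":0,"ty":0.001,"tz":0.0025,"spin":0,"fingers":1}]' && python3 -m inch '[{"tx":0,"ty":0,"tz":-0.03,"spin":0,"fingers":1},{"tx":0,"ty":0,"tz":-0.07,"spin":0,"fingers":1},{"tx":0,"ty":0,"tz":-0.1,"spin":0,"fingers":1},{"tx":0,"ty":0,"tz":-0.1,"spin":0,"fingers":1},{"tx":0,"ty":0,"tz":-0.1,"spin":0,"fingers":1},{"tx":0,"ty":0,"tz":-0.1,"spin":0,"fingers":1}]' && python3 -c "
from vis import *
plan(423,322.2,158,-17)"
```

```text
time_s: 13.8
ee_pos: [513.1, -128.5, 56.7]
eef_rot: [-2.32, 2.118, -0.001]
wrist_force: [0.4, 0.4, 3.2]
finger_gap: 0.095
gripper_force: 59.7
time_s: 14.3
ee_pos: [512.4, -128.2, 155.1]
eef_rot: [2.32, -2.118, -0.002]
wrist_force: [-1.5, 0.4, -1.0]
finger_gap: 0.09
gripper_force: 59.3
tx -0.4566 ty 0.0481 tz -0.0024 spin 22.2 at [ 512.4 -128.2  155.1] close -174.8 t 14.3
```

```bash
python3 -m inch '[{"tx":-0.03,"ty":0.003,"tz":-0.005,"spin":0,"fingers":1},{"tx":-0.07,"ty":0.007,"tz":-0.01,"spin":0,"fingers":1},{"tx":-0.11,"ty":0.012,"tz":-0.01,"spin":0,"fingers":1},{"tx":-0.15,"ty":0.016,"tz":-0.01,"spin":0,"fingers":1},{"tx":-0.19,"ty":0.02,"tz":-0.01,"spin":0,"fingers":1},{"tx":-0.23,"ty":0.024,"tz":-0.01,"spin":0,"fingers":1}]' && python3 -m inch '[{"tx":-0.04,"ty":0.004,"tz":0,"spin":4,"fingers":1},{"tx":-0.08,"ty":0.008,"tz":0,"spin":9,"fingers":1},{"tx":-0.12,"ty":0.013,"tz":0,"spin":14,"fingers":1},{"tx":-0.16,"ty":0.017,"tz":0,"spin":19,"fingers":1},{"tx":-0.195,"ty":0.02,"tz":0,"spin":22,"fingers":1},{"tx":-0.22,"ty":0.023,"tz":0,"spin":22,"fingers":1},{"tx":-0.227,"ty":0.024,"tz":0,"spin":22,"fingers":1},{"tx":-0.227,"ty":0.024,"tz":0,"spin":22,"fingers":1},{"tx":-0.227,"ty":0.024,"tz":0,"spin":22,"fingers":1},{"tx":-0.227,"ty":0.024,"tz":0,"spin":22,"fingers":1}]' && python3 -m inch '[{"tx":0,"ty":0,"tz":0,"spin":0,"fingers":1},{"tx":0,"ty":0,"tz":0,"spin":0,"fingers":1},{"tx":0,"ty":0,"tz":0,"spin":0,"fingers":1}]' && python3 -c "
from vis import *
plan(423,322.2,64,-17)
for n in('top','side'):
  c=viewer.capture(n); cv2.imwrite('pics/%s4.png'%n,c['image'])
a=cv2.imread('pics/side4.png')[150:340,290:450]
cv2.imwrite('pics/v4.png',cv2.resize(a,None,fx=3,fy=3,interpolation=2))
"
```

```text
time_s: 14.8
ee_pos: [466.5, 99.8, 164.4]
eef_rot: [2.318, -2.117, -0.002]
wrist_force: [1.2, 0.5, -1.0]
finger_gap: 0.093
gripper_force: 59.3
time_s: 15.63
ee_pos: [423.5, 321.1, 165.6]
eef_rot: [1.872, -2.521, 0.001]
wrist_force: [-0.4, -0.3, 0.4]
finger_gap: 0.089
gripper_force: 59.3
time_s: 15.88
ee_pos: [423.7, 321.6, 166.4]
eef_rot: [-1.872, 2.522, 0.0]
wrist_force: [-0.8, -0.7, -0.2]
finger_gap: 0.09
gripper_force: 59.3
tx -0.0004 ty 0.0009 tz 0.1024 spin 0.2 at [423.7 321.6 166.4] close 163.2 t 15.88
```

View pics/v4.png

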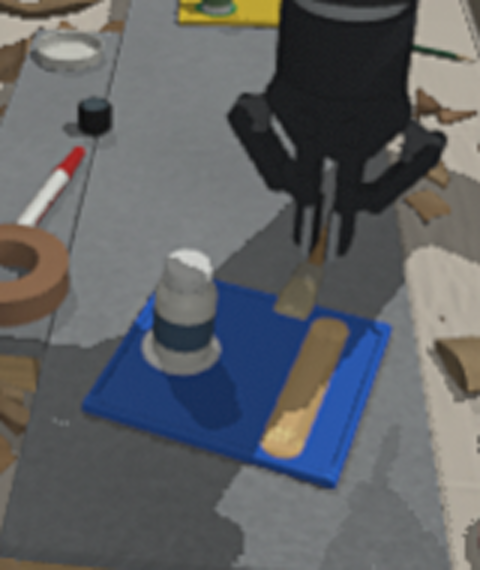

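The brush hangs level over the bar and is parallel to it. Lowering it.

```bash
python3 -m inch '[{"tx":0,"ty":0.001,"tz":0.03,"spin":0,"fingers":1},{"tx":0,"ty":0.001,"tz":0.065,"spin":0,"fingers":1},{"tx":0,"ty":0.001,"tz":0.09,"spin":0,"fingers":1},{"tx":0,"ty":0.001,"tz":0.1,"spin":0,"fingers":1},{"tx":0,"ty":0.001,"tz":0.104,"spin":0,"fingers":1},{"tx":0,"ty":0.001,"tz":0.104,"spin":0,"fingers":1},{"tx":0,"ty":0.001,"tz":0.104,"spin":0,"fingers":1},{"tx":0,"ty":0.001,"tz":0.104,"spin":0,"fingers":1}]' && python3 -m inch '[{"tx":0,"ty":0,"tz":0,"spin":0,"fingers":0.7},{"tx":0,"ty":0,"tz":0,"spin":0,"fingers":0.5},{"tx":0,"ty":0,"tz":0,"spin":0,"fingers":0.5},{"tx":0,"ty":0,"tz":0,"spin":0,"fingers":0.5},{"tx":0,"ty":0,"tz":0,"spin":0,"fingers":0.5},{"tx":0,"ty":0,"tz":-0.04,"spin":0,"fingers":0.5},{"tx":0,"ty":0,"tz":-0.08,"spin":0,"fingers":0.3},{"tx":0,"ty":0,"tz":-0.12,"spin":0,"fingers":0}]' && python3 -c "
from vis import *
plan(629.7,117.4,165,-13.2)"
```

```text
time_s: 16.65
ee_pos: [422.9, 323.1, 63.4]
eef_rot: [-1.873, 2.52, 0.001]
wrist_force: [0.4, -0.3, -0.8]
finger_gap: 0.093
gripper_force: 59.3
time_s: 17.32
ee_pos: [422.2, 322.0, 183.4]
eef_rot: [1.873, -2.521, 0.001]
wrist_force: [0.5, 0.5, 0.9]
finger_gap: 0.763
gripper_force: 0.0
tx 0.1360 ty -0.2577 tz 0.0186 spin -3.6 at [422.2 322.  183.4] close 163.2 t 17.32
```

```bash
python3 -m inch '[{"tx":0.016,"ty":-0.03,"tz":0,"spin":-3.6,"fingers":0},{"tx":0.034,"ty":-0.064,"tz":0,"spin":-3.6,"fingers":0},{"tx":0.052,"ty":-0.1,"tz":0,"spin":-3.6,"fingers":0},{"tx":0.07,"ty":-0.135,"tz":0.005,"spin":-3.6,"fingers":0},{"tx":0.088,"ty":-0.17,"tz":0.01,"spin":-3.6,"fingers":0},{"tx":0.106,"ty":-0.203,"tz":0.015,"spin":-3.6,"fingers":0},{"tx":0.122,"ty":-0.233,"tz":0.018,"spin":-3.6,"fingers":0},{"tx":0.134,"ty":-0.254,"tz":0.018,"spin":-3.6,"fingers":0},{"tx":0.136,"ty":-0.258,"tz":0.018,"spin":-3.6,"fingers":0},{"tx":0.136,"ty":-0.258,"tz":0.018,"spin":-3.6,"fingers":0}]' && python3 -m inch '[{"tx":0,"ty":0,"tz":0,"spin":0,"fingers":0},{"tx":0,"ty":0,"tz":0,"spin":0,"fingers":0},{"tx":0,"ty":0,"tz":0,"spin":0,"fingers":0},{"tx":0,"ty":0,"tz":0,"spin":0,"fingers":0}]' && python3 -c "
from vis import *
plan(629.7,117.4,58.5,-13.2)
for n in('top','side'):
  c=viewer.capture(n); cv2.imwrite('pics/%s5.png'%n,c['image'])
a=cv2.imread('pics/side5.png')[100:320,260:430]
cv2.imwrite('pics/v5.png',cv2.resize(a,None,fx=2.7,fy=2.7,interpolation=2))
"
```

```text
time_s: 18.15
ee_pos: [630.8, 116.4, 163.4]
eef_rot: [1.948, -2.463, -0.0]
wrist_force: [-0.5, 1.0, -0.1]
finger_gap: 0.998
gripper_force: 0.0
time_s: 18.48
ee_pos: [629.8, 118.9, 164.8]
eef_rot: [-1.953, 2.46, -0.0]
wrist_force: [0.9, -0.4, -0.4]
finger_gap: 1.0
gripper_force: 0.0
tx 0.0015 ty -0.0002 tz 0.1063 spin 0.1 at [629.8 118.9 164.8] close 166.9 t 18.48
```

View pics/v5.png

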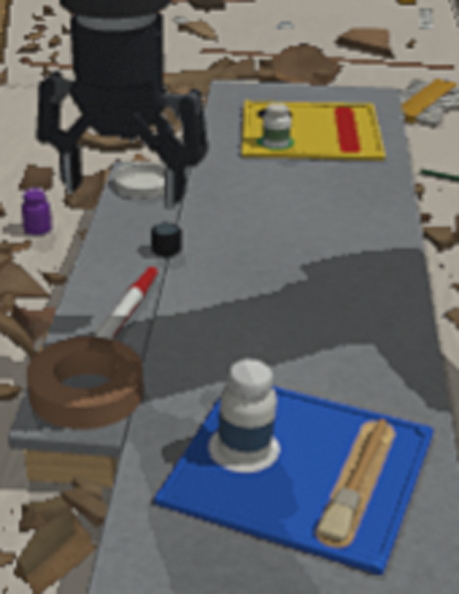

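The brush lies along its bar (crop 340,480). Fingers (70 and 170) straddle the marker (130,300). Descending.

```bash
python3 -m inch '[{"tx":0.001,"ty":0,"tz":0.04,"spin":0,"fingers":0.3},{"tx":0.001,"ty":0,"tz":0.075,"spin":0,"fingers":0.3},{"tx":0.001,"ty":0,"tz":0.095,"spin":0,"fingers":0.3},{"tx":0.001,"ty":0,"tz":0.103,"spin":0,"fingers":0.3},{"tx":0.001,"ty":0,"tz":0.105,"spin":0,"fingers":0.3},{"tx":0.001,"ty":0,"tz":0.105,"spin":0,"fingers":0.3},{"tx":0.001,"ty":0,"tz":0.105,"spin":0,"fingers":0.3}]' && python3 -m inch '[{"tx":0,"ty":0,"tz":0.001,"spin":0,"fingers":1},{"tx":0,"ty":0,"tz":0.001,"spin":0,"fingers":1},{"tx":0,"ty":0,"tz":0.001,"spin":0,"fingers":1},{"tx":0,"ty":0,"tz":0.001,"spin":0,"fingers":1},{"tx":0,"ty":0,"tz":0.001,"spin":0,"fingers":1},{"tx":0,"ty":0,"tz":0.001,"spin":0,"fingers":1},{"tx":0,"ty":0,"tz":0.001,"spin":0,"fingers":1},{"tx":0,"ty":0,"tz":0.001,"spin":0,"fingers":1},{"tx":0,"ty":0,"tz":0.001,"spin":0,"fingers":1}]'
```

```text
time_s: 19.17
ee_pos: [631.2, 117.3, 61.7]
eef_rot: [-1.951, 2.459, -0.002]
wrist_force: [-0.1, -0.1, 0.5]
finger_gap: 0.699
gripper_force: 0.0
time_s: 19.92
ee_pos: [630.5, 117.0, 59.3]
eef_rot: [-1.951, 2.46, -0.001]
wrist_force: [-0.4, 0.4, 5.4]
finger_gap: 0.152
gripper_force: 59.2
```

```bash
python3 -m inch '[{"tx":0,"ty":0,"tz":-0.02,"spin":0,"fingers":1},{"tx":0,"ty":0,"tz":-0.06,"spin":0,"fingers":1},{"tx":0,"ty":0,"tz":-0.1,"spin":0,"fingers":1},{"tx":0,"ty":0,"tz":-0.1,"spin":0,"fingers":1},{"tx":0,"ty":0,"tz":-0.1,"spin":0,"fingers":1},{"tx":0,"ty":0,"tz":-0.1,"spin":0,"fingers":1}]' && python3 -c "
from vis import *
plan(419.2,-315.4,160,2.8)"
```

```text
time_s: 20.42
ee_pos: [629.6, 117.1, 157.3]
eef_rot: [1.951, -2.461, -0.002]
wrist_force: [-0.2, 0.8, -0.6]
finger_gap: 0.154
gripper_force: 58.7
tx 0.4691 ty 0.1062 tz -0.0026 spin -16.0 at [629.6 117.1 157.3] close 166.8 t 20.42
```

```bash
python3 -m inch '[{"tx":0.03,"ty":0.007,"tz":0,"spin":0,"fingers":1},{"tx":0.07,"ty":0.016,"tz":0,"spin":0,"fingers":1},{"tx":0.11,"ty":0.025,"tz":0,"spin":0,"fingers":1},{"tx":0.15,"ty":0.034,"tz":0,"spin":0,"fingers":1},{"tx":0.19,"ty":0.043,"tz":0,"spin":0,"fingers":1},{"tx":0.23,"ty":0.052,"tz":0,"spin":0,"fingers":1}]' && python3 -m inch '[{"tx":0.04,"ty":0.009,"tz":0,"spin":-4,"fingers":1},{"tx":0.08,"ty":0.018,"tz":0,"spin":-8,"fingers":1},{"tx":0.12,"ty":0.027,"tz":0,"spin":-12,"fingers":1},{"tx":0.16,"ty":0.036,"tz":0,"spin":-16,"fingers":1},{"tx":0.2,"ty":0.045,"tz":0,"spin":-16,"fingers":1},{"tx":0.225,"ty":0.051,"tz":0,"spin":-16,"fingers":1},{"tx":0.239,"ty":0.054,"tz":0,"spin":-16,"fingers":1},{"tx":0.239,"ty":0.054,"tz":0,"spin":-16,"fingers":1},{"tx":0.239,"ty":0.054,"tz":0,"spin":-16,"fingers":1},{"tx":0.239,"ty":0.054,"tz":0,"spin":-16,"fingers":1}]' && python3 -m inch '[{"tx":0,"ty":0,"tz":0,"spin":0,"fingers":1},{"tx":0,"ty":0,"tz":0,"spin":0,"fingers":1},{"tx":0,"ty":0,"tz":0,"spin":0,"fingers":1}]' && python3 -c "
from vis import *
plan(419.2,-315.4,64,2.8)
for n in('top','side'):
  c=viewer.capture(n); cv2.imwrite('pics/%s6.png'%n,c['image'])
a=cv2.imread('pics/side6.png')[80:200,320:440]
cv2.imwrite('pics/v6.png',cv2.resize(a,None,fx=4,fy=4,interpolation=2))
"
```

```text
time_s: 20.92
ee_pos: [524.9, -96.5, 156.0]
eef_rot: [1.951, -2.459, -0.003]
wrist_force: [1.0, -0.6, -0.0]
finger_gap: 0.155
gripper_force: 58.7
time_s: 21.75
ee_pos: [419.7, -314.9, 157.0]
eef_rot: [2.275, -2.165, -0.003]
wrist_force: [0.2, 0.9, -0.5]
finger_gap: 0.153
gripper_force: 58.7
time_s: 22.0
ee_pos: [420.3, -314.9, 158.2]
eef_rot: [2.277, -2.164, -0.0]
wrist_force: [0.4, 0.2, -0.2]
finger_gap: 0.153
gripper_force: 58.7
tx 0.0005 ty 0.0011 tz 0.0942 spin 0.1 at [ 420.3 -314.9  158.2] close -177.1 t 22.0
```

View pics/v6.png

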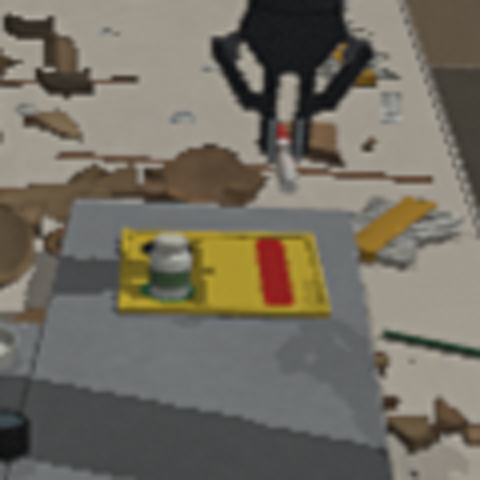

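The marker is held level (crop 285,160). Lowering it onto the red bar.

```bash
python3 -m inch '[{"tx":0,"ty":0.001,"tz":0.03,"spin":0,"fingers":1},{"tx":0,"ty":0.001,"tz":0.06,"spin":0,"fingers":1},{"tx":0,"ty":0.001,"tz":0.082,"spin":0,"fingers":1},{"tx":0,"ty":0.001,"tz":0.09,"spin":0,"fingers":1},{"tx":0,"ty":0.001,"tz":0.094,"spin":0,"fingers":1},{"tx":0,"ty":0.001,"tz":0.094,"spin":0,"fingers":1},{"tx":0,"ty":0.001,"tz":0.094,"spin":0,"fingers":1},{"tx":0,"ty":0.001,"tz":0.094,"spin":0,"fingers":1}]' && python3 -m inch '[{"tx":0,"ty":0,"tz":0,"spin":0,"fingers":0.7},{"tx":0,"ty":0,"tz":0,"spin":0,"fingers":0.5},{"tx":0,"ty":0,"tz":0,"spin":0,"fingers":0.5},{"tx":0,"ty":0,"tz":0,"spin":0,"fingers":0.5},{"tx":0,"ty":0,"tz":0,"spin":0,"fingers":0.5},{"tx":0,"ty":0,"tz":-0.04,"spin":0,"fingers":0.5},{"tx":0,"ty":0,"tz":-0.08,"spin":0,"fingers":0.3},{"tx":0,"ty":0,"tz":-0.11,"spin":0,"fingers":0}]' && python3 -c "
from vis import *
plan(608,0.5,165,0)"
```

```text
time_s: 22.77
ee_pos: [419.5, -315.8, 65.3]
eef_rot: [-2.276, 2.165, -0.002]
wrist_force: [-0.6, 0.0, -0.4]
finger_gap: 0.152
gripper_force: 58.7
time_s: 23.43
ee_pos: [419.0, -316.1, 177.5]
eef_rot: [2.275, -2.166, 0.004]
wrist_force: [-0.3, 0.1, 0.5]
finger_gap: 0.766
gripper_force: 0.0
tx -0.3070 ty -0.2044 tz 0.0121 spin 2.8 at [ 419.  -316.1  177.5] close -177.2 t 23.43
```

```bash
python3 -m inch '[{"tx":-0.03,"ty":-0.02,"tz":0,"spin":0,"fingers":0},{"tx":-0.06,"ty":-0.04,"tz":0,"spin":0,"fingers":0},{"tx":-0.09,"ty":-0.06,"tz":0,"spin":0,"fingers":0},{"tx":-0.12,"ty":-0.08,"tz":0,"spin":0,"fingers":0},{"tx":-0.15,"ty":-0.1,"tz":0,"spin":0,"fingers":0},{"tx":-0.18,"ty":-0.12,"tz":0,"spin":0,"fingers":0}]' && python3 -m inch '[{"tx":-0.03,"ty":-0.02,"tz":0,"spin":2.8,"fingers":0},{"tx":-0.06,"ty":-0.04,"tz":0,"spin":2.8,"fingers":0},{"tx":-0.09,"ty":-0.06,"tz":0,"spin":2.8,"fingers":0},{"tx":-0.115,"ty":-0.077,"tz":0.005,"spin":2.8,"fingers":0},{"tx":-0.127,"ty":-0.0845,"tz":0.01,"spin":2.8,"fingers":0},{"tx":-0.127,"ty":-0.0845,"tz":0.01,"spin":2.8,"fingers":0},{"tx":-0.127,"ty":-0.0845,"tz":0.01,"spin":2.8,"fingers":0},{"tx":-0.127,"ty":-0.0845,"tz":0.01,"spin":2.8,"fingers":0},{"tx":-0.127,"ty":-0.0845,"tz":0.01,"spin":2.8,"fingers":0}]' && python3 -c "
from vis import *
plan(608,0.5,58,0)
for n in('top','side'):
  c=viewer.capture(n); cv2.imwrite('pics/%s7.png'%n,c['image'])
a=cv2.imread('pics/side7.png')[80:220,290:430]
cv2.imwrite('pics/v7.png',cv2.resize(a,None,fx=4,fy=4,interpolation=2))
"
```

```text
time_s: 23.93
ee_pos: [530.5, -128.3, 174.5]
eef_rot: [-2.275, 2.166, -0.001]
wrist_force: [-0.0, 0.1, -0.4]
finger_gap: 1.0
gripper_force: 0.0
time_s: 24.68
ee_pos: [607.8, 0.0, 164.9]
eef_rot: [-2.22, 2.222, -0.001]
wrist_force: [-0.1, 0.3, -0.1]
finger_gap: 1.003
gripper_force: 0.0
tx -0.0005 ty -0.0001 tz 0.1069 spin -0.0 at [607.8   0.  164.9] close 180.0 t 24.68
```

View pics/v7.png

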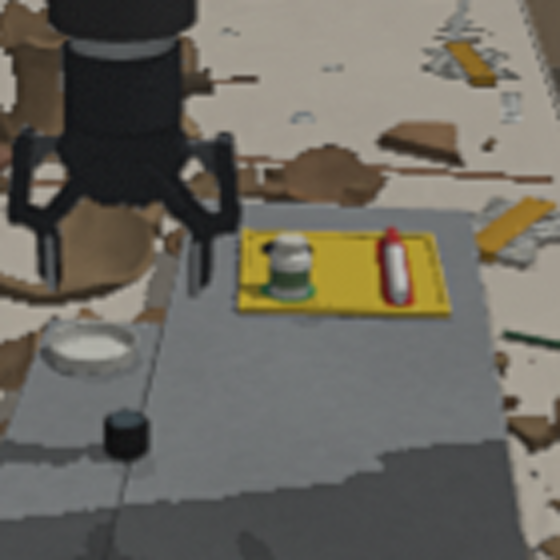

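The marker lies on the red bar (crop 397,268), and the gripper is centred over the loupe (127,433). Grasping it.

```bash
python3 -m inch '[{"tx":0,"ty":0,"tz":0.04,"spin":0,"fingers":0.1},{"tx":0,"ty":0,"tz":0.075,"spin":0,"fingers":0.1},{"tx":0,"ty":0,"tz":0.095,"spin":0,"fingers":0.1},{"tx":0,"ty":0,"tz":0.105,"spin":0,"fingers":0.1},{"tx":0,"ty":0,"tz":0.107,"spin":0,"fingers":0.1},{"tx":0,"ty":0,"tz":0.107,"spin":0,"fingers":0.1}]' && python3 -m inch '[{"tx":0,"ty":0,"tz":0,"spin":0,"fingers":1},{"tx":0,"ty":0,"tz":0,"spin":0,"fingers":1},{"tx":0,"ty":0,"tz":0,"spin":0,"fingers":1},{"tx":0,"ty":0,"tz":0,"spin":0,"fingers":1},{"tx":0,"ty":0,"tz":0,"spin":0,"fingers":1},{"tx":0,"ty":0,"tz":0,"spin":0,"fingers":1},{"tx":0,"ty":0,"tz":0,"spin":0,"fingers":1},{"tx":0,"ty":0,"tz":0,"spin":0,"fingers":1}]' && python3 -m inch '[{"tx":0,"ty":0,"tz":-0.03,"spin":0,"fingers":1},{"tx":0,"ty":0,"tz":-0.07,"spin":0,"fingers":1},{"tx":0,"ty":0,"tz":-0.1,"spin":0,"fingers":1},{"tx":0,"ty":0,"tz":-0.1,"spin":0,"fingers":1},{"tx":0,"ty":0,"tz":-0.1,"spin":0,"fingers":1},{"tx":0,"ty":0,"tz":-0.1,"spin":0,"fingers":1}]' && python3 -c "
from vis import *
plan(510.9,-352.6,160,2.8)"
```

```text
time_s: 25.28
ee_pos: [608.4, 0.6, 58.1]
eef_rot: [-2.221, 2.221, -0.002]
wrist_force: [0.2, -0.1, 0.8]
finger_gap: 0.905
gripper_force: 0.0
time_s: 25.95
ee_pos: [608.9, 1.2, 58.9]
eef_rot: [-2.221, 2.219, -0.003]
wrist_force: [-0.1, 0.9, 6.2]
finger_gap: 0.354
gripper_force: 59.7
time_s: 26.45
ee_pos: [607.6, 1.3, 156.4]
eef_rot: [2.222, -2.221, -0.002]
wrist_force: [-0.3, 0.2, -1.3]
finger_gap: 0.346
gripper_force: 59.5
tx 0.3539 ty 0.0969 tz -0.0037 spin -2.8 at [607.6   1.3 156.4] close -180.0 t 26.45
```

```bash
python3 -m inch '[{"tx":0.03,"ty":0.008,"tz":0,"spin":0,"fingers":1},{"tx":0.065,"ty":0.018,"tz":0,"spin":0,"fingers":1},{"tx":0.1,"ty":0.027,"tz":0,"spin":0,"fingers":1},{"tx":0.135,"ty":0.037,"tz":0,"spin":0,"fingers":1},{"tx":0.17,"ty":0.047,"tz":0,"spin":0,"fingers":1}]' && python3 -m inch '[{"tx":0.035,"ty":0.01,"tz":0,"spin":-2.8,"fingers":1},{"tx":0.07,"ty":0.019,"tz":0,"spin":-2.8,"fingers":1},{"tx":0.105,"ty":0.029,"tz":0,"spin":-2.8,"fingers":1},{"tx":0.14,"ty":0.038,"tz":0,"spin":-2.8,"fingers":1},{"tx":0.17,"ty":0.047,"tz":0,"spin":-2.8,"fingers":1},{"tx":0.183,"ty":0.05,"tz":0,"spin":-2.8,"fingers":1},{"tx":0.183,"ty":0.05,"tz":0,"spin":-2.8,"fingers":1},{"tx":0.183,"ty":0.05,"tz":0,"spin":-2.8,"fingers":1},{"tx":0.183,"ty":0.05,"tz":0,"spin":-2.8,"fingers":1},{"tx":0.183,"ty":0.05,"tz":0,"spin":-2.8,"fingers":1}]' && python3 -m inch '[{"tx":0,"ty":0,"tz":0,"spin":0,"fingers":1},{"tx":0,"ty":0,"tz":0,"spin":0,"fingers":1},{"tx":0,"ty":0,"tz":0,"spin":0,"fingers":1}]' && python3 -c "
from vis import *
plan(510.9,-352.6,64.5,2.8)"
```

```text
time_s: 26.87
ee_pos: [559.6, -170.1, 155.3]
eef_rot: [2.221, -2.219, -0.004]
wrist_force: [1.1, -0.9, 0.0]
finger_gap: 0.351
gripper_force: 59.5
time_s: 27.7
ee_pos: [511.5, -350.8, 156.8]
eef_rot: [2.277, -2.164, -0.001]
wrist_force: [0.2, -0.2, -0.6]
finger_gap: 0.355
gripper_force: 59.5
time_s: 27.95
ee_pos: [511.5, -351.4, 157.4]
eef_rot: [-2.277, 2.165, -0.0]
wrist_force: [-0.4, -0.2, -0.9]
finger_gap: 0.354
gripper_force: 59.5
tx 0.0012 ty 0.0007 tz 0.0929 spin 0.1 at [ 511.5 -351.4  157.4] close -177.1 t 27.95
```

Then release, retreat, and swing back for a clear final view.

```bash
python3 -m inch '[{"tx":0.001,"ty":0.001,"tz":0.03,"spin":0,"fingers":1},{"tx":0.001,"ty":0.001,"tz":0.06,"spin":0,"fingers":1},{"tx":0.001,"ty":0.001,"tz":0.08,"spin":0,"fingers":1},{"tx":0.001,"ty":0.001,"tz":0.09,"spin":0,"fingers":1},{"tx":0.001,"ty":0.001,"tz":0.093,"spin":0,"fingers":1},{"tx":0.001,"ty":0.001,"tz":0.093,"spin":0,"fingers":1},{"tx":0.001,"ty":0.001,"tz":0.093,"spin":0,"fingers":1},{"tx":0.001,"ty":0.001,"tz":0.093,"spin":0,"fingers":1}]' && python3 -m inch '[{"tx":0,"ty":0,"tz":0,"spin":0,"fingers":0.5},{"tx":0,"ty":0,"tz":0,"spin":0,"fingers":0.4},{"tx":0,"ty":0,"tz":0,"spin":0,"fingers":0.1},{"tx":0,"ty":0,"tz":0,"spin":0,"fingers":0.1},{"tx":0,"ty":0,"tz":0,"spin":0,"fingers":0.1},{"tx":0,"ty":0,"tz":0,"spin":0,"fingers":0.1},{"tx":0,"ty":0,"tz":0,"spin":0,"fingers":0.1},{"tx":0,"ty":0,"tz":-0.04,"spin":0,"fingers":0.1},{"tx":0,"ty":0,"tz":-0.08,"spin":0,"fingers":0.1},{"tx":0,"ty":0,"tz":-0.12,"spin":0,"fingers":0.1}]' && python3 -m inch '[{"tx":-0.03,"ty":0,"tz":0,"spin":0,"fingers":0},{"tx":-0.07,"ty":0.01,"tz":0,"spin":0,"fingers":0},{"tx":-0.11,"ty":0.02,"tz":0,"spin":0,"fingers":0},{"tx":-0.15,"ty":0.03,"tz":0,"spin":0,"fingers":0},{"tx":-0.19,"ty":0.04,"tz":0,"spin":0,"fingers":0},{"tx":-0.23,"ty":0.05,"tz":0,"spin":0,"fingers":0},{"tx":-0.27,"ty":0.05,"tz":0,"spin":0,"fingers":0},{"tx":-0.3,"ty":0.05,"tz":0,"spin":0,"fingers":0},{"tx":-0.3,"ty":0.05,"tz":0,"spin":0,"fingers":0}]' && python3 -m inch '[{"tx":0,"ty":0,"tz":0,"spin":0,"fingers":0},{"tx":0,"ty":0,"tz":0,"spin":0,"fingers":0},{"tx":0,"ty":0,"tz":0,"spin":0,"fingers":0},{"tx":0,"ty":0,"tz":0,"spin":0,"fingers":0}]' && python3 -c "
from vis import *
I=[viewer.capture(n)['image'] for n in('top','side')]
a=I[0][165:305,150:490];b=I[1][120:320,255:445]
cv2.imwrite('pics/v8.png',np.hstack([np.pad(cv2.resize(a,(425,175)),((0,225),(0,0),(0,0))),cv2.resize(b,(370,400))]))
cv2.imwrite('pics/v9.png',np.hstack([cv2.resize(I[0][205:290,385:470],(380,380),interpolation=2),cv2.resize(I[0][215:300,168:253],(380,380),interpolation=2)]))
"
```

```text
time_s: 28.62
ee_pos: [510.7, -353.2, 65.2]
eef_rot: [-2.275, 2.166, -0.002]
wrist_force: [-0.3, 0.4, -0.4]
finger_gap: 0.357
gripper_force: 59.4
time_s: 29.45
ee_pos: [509.6, -352.9, 185.3]
eef_rot: [2.275, -2.165, -0.002]
wrist_force: [0.6, -0.4, 1.4]
finger_gap: 0.896
gripper_force: 0.0
time_s: 30.2
ee_pos: [445.3, -51.7, 184.7]
eef_rot: [-2.279, 2.158, -0.0]
wrist_force: [0.6, -0.9, 0.6]
finger_gap: 1.002
gripper_force: 0.0
time_s: 30.53
ee_pos: [445.5, -56.8, 184.2]
eef_rot: [2.273, -2.168, -0.0]
wrist_force: [-0.8, 0.1, -0.3]
finger_gap: 0.999
gripper_force: 0.0
```

View pics/v8.png

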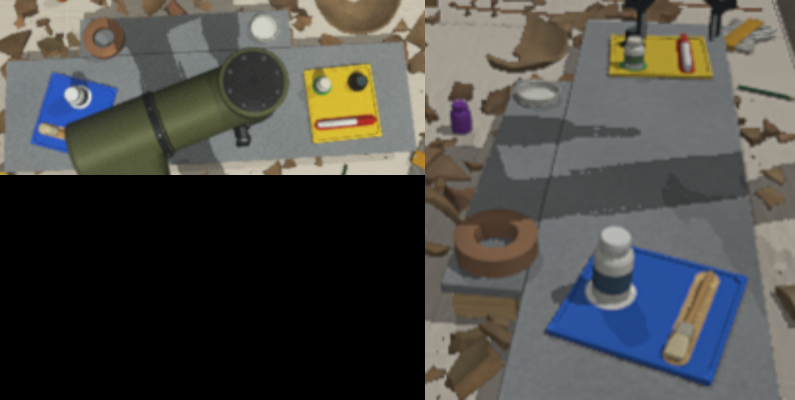

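View pics/v9.png

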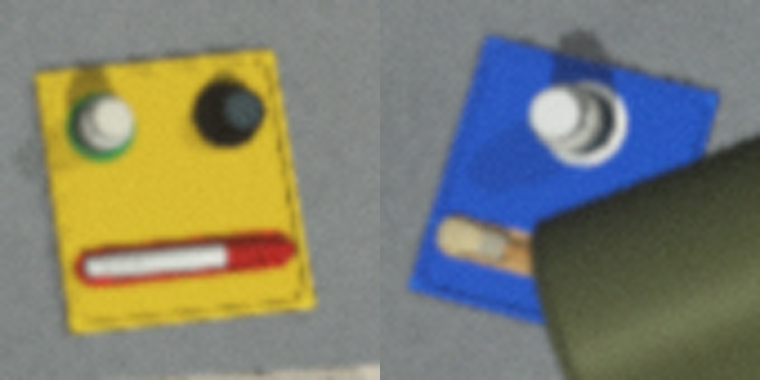

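All five things sit on their marks. The yellow tray's loupe, bottle and marker are centred. The blue bottle has an even white rim around its base, and the brush runs along its bar. The tape and dish have not moved, and the gripper is clear.

```bash
python3 -c "
from plant import ticket
print(ticket.job_done())"
```

```text
the job is handed in; nothing more can be done
None
```

I handed the job in at about 30.5 s of the 138 s allowed: in the final pictures all five things sit on their marks with the gripper clear and the tape and dish untouched, but the hand-in returned no verdict.

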